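Strip the solder-fume fan for cleaning (left-hand spinner nut)

ROBOT

A 6-joint arm with a two-finger parallel gripper is mounted at the origin on the work surface. World frame = base frame: x ahead of the robot, y to its left, z up, the work surface at z = 0. Lengths are in m, angles in degrees, forces in N, time in s.
With the tool pointing down it reaches from about 0.275 to 0.875 m from the base axis. Payload 12.5 kg.
Tool frame: the origin (TCP) lies midway between the tips of the shut fingers; the grasp point (between the pads) lies 19 mm behind it; z points along the fingers, y is the line along which they close (so a half turn about z gives the same grasp; the last joint's range is limited). The gripper opens to 85 mm and grips with 20 to 120 N. Pads are 22 mm wide; open, the fingers measure 114 mm over their backs; the gripper's body (76 mm by 85 mm) begins 54 mm behind the grasp point. The pads swing forward as they close: fully open they stand 13 mm farther back than shut.
Start: joints at [-73.316, 20.094, 94.641, -0, 65.266, -4.847], TCP at [0.202, -0.512, 0.231] pointing down, gripper open.
Joint ranges: [-157.81, 157.81], [-45, 120.19], [0.68, 151.7], [-89.99, 269.99], [4.06, 180], [-164.3, 164.3]. Speed limits (degrees/s): [127.2, 127.2, 159.86, 180, 180, 180].

INTERFACE

Orientations are given as a 3x3 rotation matrix whose columns are the frame's x, y, z axes.
In Python, from bench import robot, viewer gives the robot as it stands. The module is installed in compiled form; this text tells all that it offers.
- The arm moves only by the tool drive_tool, never from a script. Its argument "motion" is a list that holds one entry, the list of rows, each a list of 4 numbers: the shift along the tool's x, y, z each as a share of 0.4 m, from -1 to 1, then the turn about the tool's z as a share of pi rad, from -1 to 1. In form: [[[x, y, z, twist], ...]]. A call has 1 to 20 rows; each row shifts and turns the commanded pose from where the row before left it, along the tool's axes as they then stand; what a row does not reach is not made up. A row lasts 1/12 s, in which the tool goes at most 41.7 mm and 7.16 degrees, less where a joint would pass 70% of its speed; a pose out of reach is approached as far as the arm can. A call with a number of a shift or a turn outside -1 to 1 is refused whole. A call with a gripper value outside its range is refused whole. "jaw" is the closure, from 0 (fully open) to 1 (shut), set as the call begins (left out, the last holds). The fingers move at their own pace and stop on an object; "grip_force" is the grip in N (left out, the last holds). Time passes only in rows, so rows that do not move let the fingers close. It gives the time, the measured TCP pose, the force, the opening and the grip force at its end, in the units of the state.
- robot.state(): the state, without advancing time (a new reading comes with each control period).
- viewer.get_image(name): name is "scene" or "top" or "wrist"; returns a dict with "color" (420x560x3 uint8, red, green, blue), "vfov" (degrees; the focal length in pixels is half the picture's height over the tangent of half this angle, whatever the lens; pixels are square), "cx", "cy" (the principal point, pixels), "origin" and "attitude" of the camera in the world. Camera axes: x right, y up, looking along -z (the intrinsics and any distortion apply to the point x, -y, -z); pixel columns grow to the right and rows downward; lengths in m; the calibration is good to about 2 mm. The wrist camera is an equidistant fisheye: a pixel r from the principal point sees the ray r / f radians off the axis. A picture is of the moment at which its call begins. There is no depth.
- robot.sign_off(): hands the job in; it is judged then, once.
The state is a dict: "t": time; "joint_pos": joint angles; "joint_velocities": joint speeds; "effort": joint torques, N m; "tcp_pos": TCP position; "eef_rot": TCP orientation; "force": force on the tool from outside, world axes, zero at the start; "moment": the same for the moment, N m; "finger_gap": finger opening in m; "finger_force": force on a finger pad.
Only numpy, scipy, OpenCV 4.12 (cv2) and the standard library are available. Lean on these libraries where they do the work, as an engineer would, in place of code of your own. Each camera call takes 0.05 s, during which the arm holds its last target. There are 200 camera calls.

TASK

Take the blade wheel off the fume fan for cleaning. Unscrew the black spinner in the middle without forcing it - it is a left-hand thread, so it comes undone clockwise - and set it down in the steel parts tray with the guard screws; then carry the tray, kept level with everything in it, onto the low wooden shelf, and lift the blue blade wheel off its shaft and lay it down, the same way up, on the middle of the blue-taped sheet of paper. Set things down rather than drop them, and leave the other things on the bench where they are.

Things in the scene. Friction and masses are not known exactly. Their poses are not given: they have to be found in the camera images.
- fan: Grey square steel fan housing 230 x 230 x 80 mm, lying on its back with its grille off, fixed firmly to the bench. Origin: centre of its underside, on the axis of the upright motor shaft; z up, x and y along its sides. The shaft is blocked and does not turn. The wheel's underside rests on the motor's collar at 58 mm. Only wheel, spinner and shaft stand above 80 mm.
- shaft_top (a point): Top of the fan's bare steel shaft end, hidden in the spinner at the start, 128.5 mm above the bench. Below it, down to 101 mm, a coarse two-start LEFT-HAND thread, 24 mm over the crests; below that a sleeve 24 mm across in the wheel's bore.
- tray_bay (a point): Centre of the floor of the tray's large empty compartment, x = -28 mm in the tray, 2.5 mm above its underside.
- spinner: Black fluted cap nut, 40 mm across, 38 high, 40 g, white index line on its domed top. Origin: centre of its open underside (at first on the wheel's hub, 100 mm over the bench); z up, x along the line. CLOCKWISE from above unscrews it: after 25 degrees of play it rises 20 mm a turn, is free at 160 degrees (7.5 mm higher), then lifts off. Anticlockwise only jams it. Turns easily, stays where left.
- wheel: Blue plastic blade wheel, 172 mm over five blades, 160 g. Hub: upright cylinder 54 mm across, 42 high, with a 27 mm bore; the blades sprout from its lower half (2 to 21 mm up), so its top 20 mm can be gripped from above. Origin: centre of the hub's underside, z up the bore. Sits loosely on the shaft, hub top 100 mm over the bench; lift it straight up until its underside clears 128.5 mm.
- tray: Open steel parts tray, 170 mm long (its x), 64 wide (its y), 24 high, walls and floor 2.5 mm, 220 g. Origin: centre of its underside, z up. A 20 mm high partition at x = +28 mm leaves a small compartment at the +x end, holding three loose thumbscrews, and a large empty one 110 mm long. Can be gripped across its 64 mm width, near the middle.
- shelf: Low wooden bench shelf, fixed: a pale board 240 mm (its x) by 170 mm (its y), top surface 70 mm above the bench, on two legs. Origin: centre of its footprint at bench height.
- paper: White sheet of paper 230 mm square, 2 mm high, with a border of blue tape, stuck to the bench. Origin: its centre at bench height.
- screw1: Brass guard thumbscrew, head 14 mm across, 26 mm long, 12 g, lying loose in the small compartment of the tray. Origin: near its middle, on the underside.
- screw2: Brass guard thumbscrew, head 14 mm across, 26 mm long, 12 g, lying loose in the small compartment of the tray. Origin: near its middle, on the underside.
- screw3: Brass guard thumbscrew, head 14 mm across, 26 mm long, 12 g, lying loose in the small compartment of the tray. Origin: near its middle, on the underside.
- flux_jar: Flux jar with red cap, 56 mm across, 75 mm high. Bystander. Origin: underside centre.
- solder_spool: Upright spool of solder, 60 mm across, 50 mm high. Bystander. Origin: underside centre.
- tape_measure: Yellow and black tape measure, 75 x 40 x 62 mm high. Bystander. Origin: underside centre.
- brush: Flat cleaning brush with a wooden handle lying on the bench, 200 mm long (its x), 46 wide, 16 high. Bystander. Origin: underside, near its middle.
There are look-alikes about, which are no part of the job. Several things have the shape of the tray; the one meant has the colours described above.

How it is judged:
By the outcome, as a careful person would: the job done as asked, in the order asked, and still so for the second after the job is handed in, with the robot touching nothing.
It also fails if it takes over 72 s, if anything falls off the work surface, if the arm or the gripper's body presses on something with over 40 N, if the wrist force passes 120 N, or if a joint passes its speed limit or range.

## Working session

There is one attempt and no reset: what is moved stays moved. The work goes in short steps, Python scripts to look and compute and a tool call to move; the robot and the scene stay as the last step left them, time stands still between calls to the robot, and variables do not carry over. Pictures are saved under pics/ and viewed, at most 13 in all, crops included, and the job is handed in when it is done.

Besides the shell and the picture viewer there is one more tool, called after "Emit:" as name([rows], argument=value, ...), one row to a line, values as JSON. drive_tool: Moves the arm, as the interface text tells. Shift numbers are shares of 0.4 m and turn numbers shares of pi rad, none past 1 either way. Its arguments: {"type":"object","properties":{"motion":{"type":"array","items":{"type":"array","items":{"type":"array","items":{"type":"number","minimum":-1,"maximum":1}}}},"jaw":{"type":"number"},"grip_force":{"type":"number"}},"required":["motion"]}

```bash
mkdir -p pics; cat > h.py <<'E'
import numpy as np, cv2
from bench import robot, viewer
def snap(n,f):
    d=viewer.get_image(n); cv2.imwrite('pics/'+f,d['color'][:,:,::-1]); np.save('pics/'+f+'.npy',d,allow_pickle=True); return d
def load(f): return np.load('pics/'+f+'.npy',allow_pickle=True).item()
def ray(d,u,v,fish=False):
    f=d['color'].shape[0]/2/np.tan(np.radians(d['vfov'])/2)
    x,y=(u-d['cx'])/f,(v-d['cy'])/f
    if fish:
        r=np.hypot(x,y); s=np.sin(r)/max(r,1e-9); c=np.array([x*s,-y*s,-np.cos(r)])
    else: c=np.array([x,-y,-1.])
    return np.array(d['attitude']).reshape(3,3)@c
def at(d,u,v,z,fish=False):
    r=ray(d,u,v,fish); o=np.array(d['origin']); return (o+r*(z-o[2])/r[2]).round(4)
def proj(d,p,fish=False):
    f=d['color'].shape[0]/2/np.tan(np.radians(d['vfov'])/2)
    c=np.array(d['attitude']).reshape(3,3).T@(np.array(p)-np.array(d['origin']))
    a=np.array([c[0],-c[1]]); z=-c[2]
    if fish: n=np.linalg.norm(a); a=a/n*np.arctan2(n,z)
    else: a=a/z
    return a[0]*f+d['cx'],a[1]*f+d['cy']
E
python3 - <<'E'
from h import *
d=snap('top','top0.png'); print({k:v for k,v in d.items() if k!='color'})
d=snap('scene','sc0.png'); print({k:v for k,v in d.items() if k!='color'})
s=robot.state();print(s['tcp_pos'],s['eef_rot'],s['finger_gap'])
E
```

```text
{'vfov': 47.083391205229404, 'cx': 286.29397714484526, 'cy': 212.03421948062564, 'origin': array([ 0.43010713, -0.04545028,  1.55643358]), 'attitude': array([[-0.01589063,  0.99858489, -0.0507515 ],
       [-0.99985192, -0.01620508, -0.00579034],
       [-0.00660458,  0.05065197,  0.99869453]])}
{'vfov': 44.80473782351575, 'cx': 281.1019233816405, 'cy': 210.73156110555152, 'origin': array([ 1.26134206, -0.61997504,  0.89136569]), 'attitude': array([[ 0.62255761, -0.48740868,  0.61225387],
       [ 0.78244996,  0.40161235, -0.47589872],
       [-0.01393155,  0.77533238,  0.63139972]])}
[ 0.20178875 -0.51132484  0.23082064] [[ 9.30230779e-01  3.66974948e-01 -2.93169354e-04]
 [ 3.66975052e-01 -9.30230238e-01  1.00716454e-03]
 [ 9.68891564e-05 -1.04448129e-03 -9.99999450e-01]] 0.08554724289165286
```

View pics/top0.png

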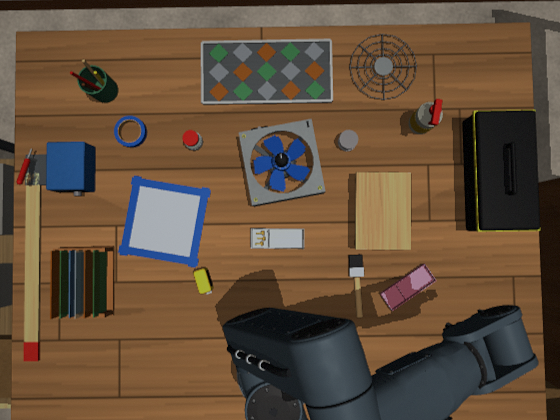

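View pics/sc0.png

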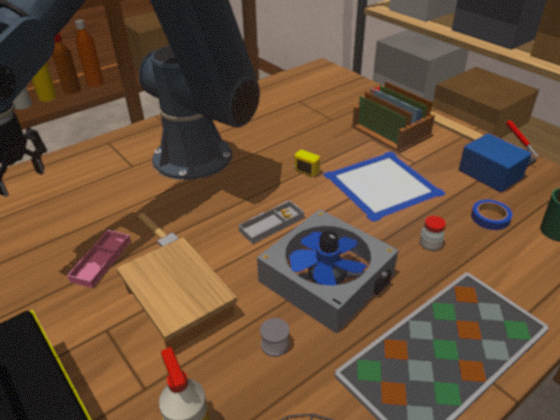

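The top view shows the fan centre at about (281,161), the steel tray at (277,238) with its screws on the left, the paper at (165,221) and the shelf at (383,210). I'll enlarge that area.

```bash
python3 - <<'E'
from h import *
d=load('top0.png');c=d['color'][110:260,230:420,::-1]
cv2.imwrite('pics/c1.png',cv2.resize(c,None,fx=4,fy=4,interpolation=cv2.INTER_CUBIC))
E
```

```text
(no output)
```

View pics/c1.png

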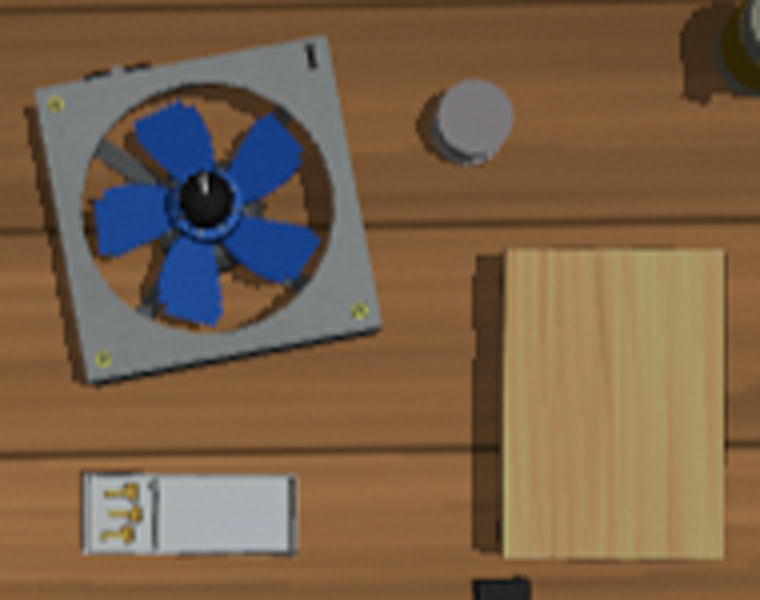

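The crop shows the spinner at (207,198) with its line pointing up, the tray corners at (82,474) to (298,553), and the shelf corners at (503,248) to (724,557).

```bash
python3 - <<'E'
from h import *
d=load('top0.png')
def C(p,q,z): return at(d,230+(p+.5)/4-.5,110+(q+.5)/4-.5,z)
print('spin',C(207,198,.136),C(205,175,.132),'hub',C(204,204,.1))
for n,ps,z in [('fan',[(38,92),(327,37),(381,328),(90,383)],.08),('tray',[(82,474),(296,475),(298,553),(84,553)],.024),('shelf',[(503,248),(723,249),(724,557),(503,557)],.07)]:
    P=np.array([C(*p,z) for p in ps]); print(n,P.mean(0),P[:,:2].tolist())
P=np.array([at(d,*p,.002) for p in [(135,177),(210,190),(199,265),(121,252)]]);print('paper',P.mean(0),P.tolist())
for n,p,z in [('flux',(192,141),.07),('spool',(348,140),.05),('tape',(203,281),.06)]: print(n,at(d,*p,z))
s=robot.state(); w=viewer.get_image('wrist'); print(w['origin']-s['tcp_pos'], np.array(s['eef_rot']).T@(w['origin']-s['tcp_pos']))
E
```

```text
spin [ 0.6597 -0.0251  0.136 ] [ 0.6776 -0.0238  0.132 ] hub [ 0.661  -0.0223  0.1   ]
fan [ 0.6599  -0.02565  0.08   ] [[0.7536, 0.1052], [0.7927, -0.1191], [0.566, -0.1564], [0.5273, 0.0677]]
tray [ 0.42575  -0.006125  0.024   ] [[0.4586, 0.0792], [0.4551, -0.0908], [0.3933, -0.0913], [0.396, 0.0784]]
shelf [ 0.506625 -0.33495   0.07    ] [[0.6275, -0.2528], [0.6239, -0.4229], [0.3862, -0.4168], [0.3889, -0.2473]]
paper [0.4869   0.351975 0.002   ] [[0.631, 0.4531, 0.002], [0.5846, 0.2096, 0.002], [0.3432, 0.2469, 0.002], [0.3888, 0.4983, 0.002]]
flux [0.732  0.2534 0.07  ]
spool [ 0.7307 -0.2347  0.05  ]
tape [0.297  0.2239 0.06  ]
[0.07559405 0.02940382 0.14394287] [ 0.08112432  0.00023846 -0.14393534]
```

Emit:
drive_tool([
  [[0.0755,-0.0355,0,0],[0.0755,-0.0355,0,0],[0.0755,-0.0355,0,0],[0.0755,-0.0355,0,0],[0.0755,-0.0355,0,0],[0.0755,-0.0355,0,0],[0.0755,-0.0355,0,0],[0.0755,-0.0355,0,0],[0.0755,-0.0355,0,0],[0.0755,-0.0355,0,0],[0.0755,-0.0355,0,0],[0.0755,-0.0355,0,0],[0.0755,-0.0355,0,0],[0.0755,-0.0355,0,0],[0.0755,-0.0355,0,0],[0.0755,-0.0355,0,0],[0.0755,-0.0355,0,0],[0.0755,-0.0355,0,0],[0.0755,-0.0355,0,0],[0.0755,-0.0355,0,0]],
], jaw=0)

```text
t: 1.82
tcp_pos: [0.6603, -0.0243, 0.231]
eef_rot: [[0.93, 0.367, -0.001], [0.367, -0.93, 0.0], [-0.0, -0.0, -1.0]]
force: [-0.0, -0.6, 0.5]
finger_gap: 0.0852
finger_force: 0.0
```

Emit:
drive_tool([
  [[0,0,0,-0.0389],[0,0,0,-0.0389],[0,0,0,-0.0389],[0,0,0,-0.0389],[0,0,0,-0.0389],[0,0,0,-0.0389],[0,0,0,-0.0389],[0,0,0,-0.0389],[0,0,0,-0.0389],[0,0,0,-0.0389],[0,0,0,-0.0389],[0,0,0,-0.0389],[0,0,0,-0.0389],[0,0,0,-0.0389],[0,0,0,-0.0389],[0,0,0,-0.0389],[0,0,0,-0.0389],[0,0,0,-0.0389],[0,0,0,-0.0389],[0,0,0,-0.0389]],
])

```text
t: 3.48
tcp_pos: [0.6593, -0.0257, 0.2309]
eef_rot: [[-0.951, 0.31, -0.001], [0.31, 0.951, 0.0], [0.001, -0.0, -1.0]]
force: [-0.1, 0.8, -0.7]
finger_gap: 0.0856
finger_force: 0.0
```

Emit:
drive_tool([
  [[0,0,0,-0.0389],[0,0,0,-0.0389],[0,0,0,0],[0,0,0,0]],
])

```text
t: 3.82
tcp_pos: [0.6594, -0.0257, 0.231]
eef_rot: [[-0.997, 0.081, -0.0], [0.081, 0.997, 0.0], [0.0, 0.0, -1.0]]
force: [0.0, -0.1, -0.7]
finger_gap: 0.0852
finger_force: 0.0
```

```bash
cat >> h.py <<'E'
def yaw(s): R=np.array(s['eef_rot']); return np.degrees(np.arctan2(R[1,0],R[0,0]))
def go(x,y,z):
    s=robot.state(); R=np.array(s['eef_rot']); p=np.array(s['tcp_pos'])
    d=R.T@(np.array([x,y,z])-p)
    print('tcp',p.round(4),'yaw',yaw(s).round(2),'gap',round(s['finger_gap'],4),'F',np.round(s['force'],1),'M',np.round(s['moment'],2),'t',s['t'])
    print('shares',(d/.4).round(4),'minrows',np.linalg.norm(d)/.0417)
E
python3 - <<'E'
from h import *
go(.66,-.0253,.101)
d=snap('wrist','w1.png')
cv2.imwrite('pics/w1.png',cv2.resize(d['color'][:,:,::-1],(800,600)))
E
```

```text
tcp [ 0.6594 -0.0257  0.231 ] yaw 175.36 gap 0.0852 F [ 0.  -0.1 -0.7] M [-0.01 -0.   -0.04] t 3.8167
shares [-0.0016  0.0011  0.3251] minrows 3.1186917333004636
```

View pics/w1.png

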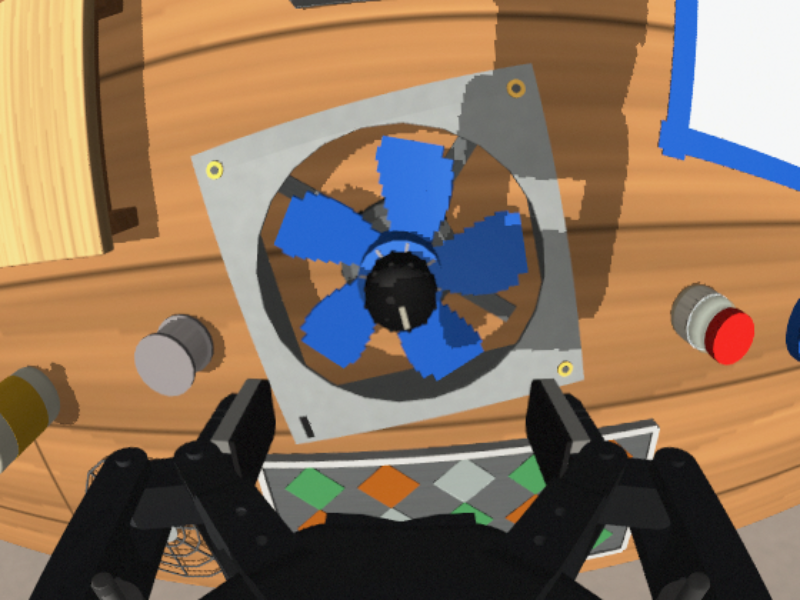

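The wrist view shows the spinner outline from columns 364 to 437 and rows 251 to 331, with its centre at about (400,292) between the open fingers.

```bash
python3 - <<'E'
from h import *
d=load('w1.png')
for u,v,z in [(400.5,291,.12),(364,291,.12),(437,291,.12),(400.5,331,.13),(409,328,.13)]: print(u,v,at(d,u*.7,v*.7,z,True))
for p in [(.66,-.0253,.138),(.66,-.0253,.1)]: print(np.array(proj(d,p,True))/.7)
# fan corners 
P=np.array([at(d,u*.7,v*.7,.08,True) for u,v in [(191,155),(532,64),(583,380),(297,444)]]);print(P.mean(0))
E
```

```text
400.5 291 [ 0.6609 -0.0263  0.12  ]
364 291 [ 0.6592 -0.0473  0.12  ]
437 291 [ 0.6626 -0.0052  0.12  ]
400.5 331 [ 0.6817 -0.0279  0.13  ]
409 328 [ 0.6802 -0.0229  0.13  ]
[402.12877691 299.63239853]
[401.90268505 279.32658604]
[ 0.662175 -0.026175  0.08    ]
```

Emit:
drive_tool([
  [[-0.0028,-0.001,0.08,0],[0,0,0.08,0],[0,0,0.08,0],[0,0,0.06,0],[0,0,0.025,0],[0,0,0,0],[0,0,0,0]],
])

```text
t: 4.45
tcp_pos: [0.6611, -0.0263, 0.1021]
eef_rot: [[-0.997, 0.079, 0.001], [0.079, 0.997, -0.0], [-0.001, -0.0, -1.0]]
force: [0.2, 0.0, -0.0]
finger_gap: 0.0857
finger_force: 0.0
```

Emit:
drive_tool([
  [[0,0,0,0],[0,0,0,0],[0,0,0,0],[0,0,0,0],[0,0,0,0],[0,0,0,0],[0,0,0,0],[0,0,0,0]],
], jaw=1, grip_force=25)

```text
t: 5.12
tcp_pos: [0.6611, -0.0264, 0.1022]
eef_rot: [[-0.997, 0.077, 0.001], [0.077, 0.997, -0.0], [-0.002, -0.0, -1.0]]
force: [-1.2, -0.3, 7.2]
finger_gap: 0.0406
finger_force: 24.8
```

Emit:
drive_tool([
  [[0,0,-0.001,0.0389],[0,0,0,0.0389],[0,0,0,0.0389],[0,0,0,0.0311],[0,0,0,0],[0,0,0,0]],
])

```text
t: 5.62
tcp_pos: [0.6613, -0.0261, 0.1026]
eef_rot: [[-0.857, 0.516, 0.002], [0.516, 0.857, 0.0], [-0.002, 0.001, -1.0]]
force: [0.2, 0.5, 5.8]
finger_gap: 0.0403
finger_force: 25.1
```

Emit:
drive_tool([
  [[0,0,-0.00097,0.0389],[0,0,-0.00097,0.0389],[0,0,-0.00097,0.0389],[0,0,-0.00097,0.0389],[0,0,-0.00097,0.0389],[0,0,0,0]],
])

```text
t: 6.12
tcp_pos: [0.6613, -0.0259, 0.1045]
eef_rot: [[-0.4, 0.916, 0.002], [0.916, 0.4, 0.0], [-0.001, 0.002, -1.0]]
force: [0.0, 1.1, 6.5]
finger_gap: 0.0402
finger_force: 25.1
```

```bash
python3 - <<'E'
from h import *
go(.66,-.0253,.2)
E
```

```text
tcp [ 0.6613 -0.0259  0.1045] yaw 113.61 gap 0.0402 F [0.  1.1 6.5] M [ 0.2  -0.13 -0.07] t 6.1167
shares [ 0.0026 -0.0019 -0.2387] minrows 2.290038488952392
```

Emit:
drive_tool([
  [[0,0,-0.00097,0.0389],[0,0,-0.00097,0.0389],[0,0,-0.00097,0.0389],[0,0,-0.00097,0.0389],[0,0,-0.00097,0.0389],[0,0,-0.00097,0.0389],[0,0,-0.00097,0.0389],[0,0,-0.00097,0.0389],[0,0,-0.00097,0.0389],[0,0,-0.00097,0.0389],[0,0,-0.00097,0.0389],[0,0,-0.00097,0.0389],[0,0,-0.00097,0.0389],[0,0,-0.00097,0.0389],[0,0,-0.00097,0.0389],[0,0,-0.00097,0.0389],[0,0,0,0]],
])

```text
t: 7.53
tcp_pos: [0.6622, -0.0258, 0.1108]
eef_rot: [[1.0, 0.029, 0.004], [0.029, -1.0, 0.0], [0.004, -0.0, -1.0]]
force: [6.6, 2.0, 2.2]
finger_gap: 0.04
finger_force: 25.2
```

Emit:
drive_tool([
  [[0,0,-0.005,0],[0,0,-0.01,0],[0,0,-0.02,0],[0,0,0,0]],
])

```text
t: 7.87
tcp_pos: [0.6609, -0.0263, 0.1247]
eef_rot: [[0.999, 0.036, 0.001], [0.036, -0.999, -0.0], [0.001, 0.0, -1.0]]
force: [0.4, -1.4, -1.0]
finger_gap: 0.0406
finger_force: 28.0
```

```bash
python3 - <<'E'
from h import *
go(.66,-.0253,.2)
E
```

```text
tcp [ 0.6609 -0.0263  0.1247] yaw 2.05 gap 0.0406 F [ 0.4 -1.4 -1. ] M [ 0.01 -0.03 -0.02] t 7.8667
shares [-0.0021 -0.0025 -0.1884] minrows 1.8070775082372161
```

Emit:
drive_tool([
  [[0,0,-0.04,0],[0,0,-0.06,0],[0,0,-0.06,0],[-0.03,0,0,0],[-0.06,0,0,0],[-0.075,0,0,0],[-0.075,0,0,0],[-0.075,0,0,0],[-0.075,0,0,0],[-0.075,0,0,0],[-0.06,0,0,0],[-0.04,0,0,0],[-0.024,0,0.03,0],[0,0,0.08,0],[0,0,0.08,0],[0,0,0.08,0],[0,0,0.06,0],[0,0,0.04,0],[0,0,0,0],[0,0,0,0]],
], grip_force=35)

```text
t: 9.53
tcp_pos: [0.4246, -0.0341, 0.0396]
eef_rot: [[0.999, 0.035, -0.002], [0.035, -0.999, 0.0], [-0.002, -0.0, -1.0]]
force: [0.3, 0.3, 0.7]
finger_gap: 0.0402
finger_force: 35.6
```

```bash
python3 - <<'E'
from h import *
go(.4253,-.0341,.006)
d=snap('wrist','w2.png')
cv2.imwrite('pics/w2.png',cv2.resize(d['color'][:,:,::-1],(800,600)))
E
```

```text
tcp [ 0.4246 -0.0341  0.0396] yaw 1.98 gap 0.0402 F [0.3 0.3 0.7] M [-0.01 -0.04  0.03] t 9.5333
shares [0.0018 0.0001 0.0841] minrows 0.8069096890831313
```

View pics/w2.png

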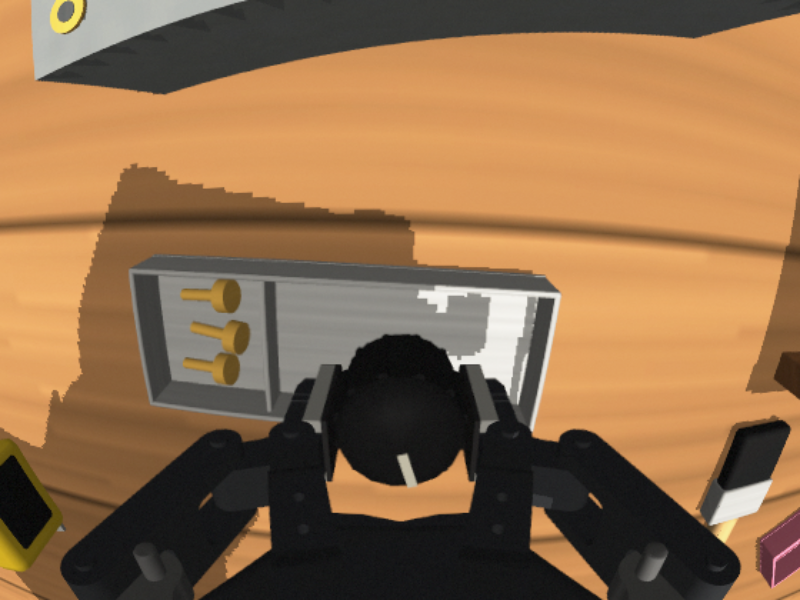

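The spinner hangs over the large bay. The tray rim corners are at (130,270), (560,293) and (152,404), with the screws to the left of the partition at (270,340).

```bash
python3 - <<'E'
from h import *
d=load('w2.png')
for u,v in [(130,270),(560,293),(152,404)]: print(at(d,u*.7,v*.7,.024,True))
for u,v in [(268,281),(270,412)]: print(at(d,u*.7,v*.7,.02,True))
E
```

```text
[0.4582 0.075  0.024 ]
[ 0.4543 -0.0941  0.024 ]
[0.3955 0.0762 0.024 ]
[0.4539 0.0162 0.02  ]
[0.3951 0.02   0.02  ]
```

Emit:
drive_tool([
  [[0,0.004,0.035,0],[0,0,0.025,0],[0,0,0.012,0],[0,0,0.006,0],[0,0,0.003,0],[0,0,0.002,0],[0,0,0,0],[0,0,0,0]],
])

```text
t: 10.25
tcp_pos: [0.4254, -0.0358, 0.0069]
eef_rot: [[0.999, 0.034, 0.0], [0.034, -0.999, -0.0], [0.0, 0.0, -1.0]]
force: [0.0, -0.1, 0.1]
finger_gap: 0.0401
finger_force: 35.6
```

Emit:
drive_tool([
  [[0,0,0.0025,0],[0,0,0.0015,0],[0,0,0,0],[0,0,0,0]],
])

```text
t: 10.58
tcp_pos: [0.4253, -0.0358, 0.0052]
eef_rot: [[0.999, 0.034, 0.0], [0.034, -0.999, -0.0], [0.0, 0.0, -1.0]]
force: [-0.1, 0.3, 2.7]
finger_gap: 0.0404
finger_force: 35.9
```

Emit:
drive_tool([
  [[0,0,0,0],[0,0,0,0],[0,0,0,0],[0,0,-0.01,0],[0,0,-0.05,0],[0,0,-0.08,0],[0,0,-0.08,0],[0,0,-0.08,0],[0,0,0,0]],
], jaw=0.35)

```text
t: 11.33
tcp_pos: [0.4275, -0.0362, 0.1301]
eef_rot: [[0.999, 0.034, 0.008], [0.034, -0.999, -0.002], [0.008, 0.002, -1.0]]
force: [1.1, 0.7, 0.6]
finger_gap: 0.0554
finger_force: 0.0
```

```bash
python3 - <<'E'
from h import *
go(.4253,-.0075,.016)
d=snap('wrist','w3.png')
cv2.imwrite('pics/w3.png',cv2.resize(d['color'][:,:,::-1],(800,600)))
E
```

```text
tcp [ 0.4275 -0.0362  0.1301] yaw 1.94 gap 0.0554 F [1.1 0.7 0.6] M [ 0.06 -0.03 -0.01] t 11.3333
shares [-0.0053 -0.0723  0.2851] minrows 2.8216548285731706
```

View pics/w3.png

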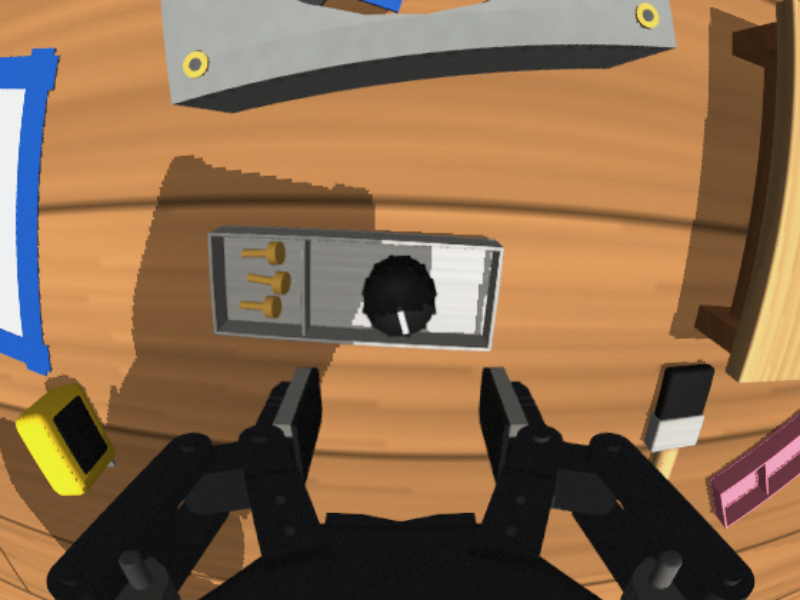

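The spinner stands upright in the bay at (400,295) and the screws are in place. The tray rim corners are at (209,235), (503,245), (491,350) and (216,333).

```bash
python3 - <<'E'
from h import *
d=load('w3.png')
P=np.array([at(d,u*.7,v*.7,.024,True) for u,v in [(209,235),(503,245),(491,350),(216,333)]]);print(P,P.mean(0))
E
```

```text
[[ 0.4573  0.0746  0.024 ]
 [ 0.4558 -0.094   0.024 ]
 [ 0.3913 -0.0933  0.024 ]
 [ 0.3958  0.0757  0.024 ]] [ 0.42505 -0.00925  0.024  ]
```

Emit:
drive_tool([
  [[0,0,0,-0.0389],[0,0,0,-0.0389],[0,0,0,-0.0389],[0,0,0,-0.0389],[0,0,0,-0.0389],[0,0,0,-0.0389],[0,0,0,-0.0389],[0,0,0,-0.0389],[0,0,0,-0.0389],[0,0,0,-0.0389],[0,0,0,-0.0389],[0,0,0,-0.0389],[0,0,0,-0.0172],[0,0,0,0],[0,0,0,0]],
], jaw=0)

```text
t: 12.63
tcp_pos: [0.4248, -0.0357, 0.1245]
eef_rot: [[0.019, 1.0, -0.001], [1.0, -0.019, 0.0], [0.0, -0.001, -1.0]]
force: [-0.1, 0.4, 0.3]
finger_gap: 0.0854
finger_force: 0.0
```

```bash
python3 - <<'E'
from h import *
go(.4253,-.0075,.000)
E
```

```text
tcp [ 0.4248 -0.0357  0.1245] yaw 88.92 gap 0.0854 F [-0.1  0.4  0.3] M [-0.02  0.06 -0.03] t 12.6333
shares [0.0704 0.0004 0.3112] minrows 3.0607175368446518
```

Emit:
drive_tool([
  [[0.036,0,0,0],[0.036,0,0,0],[0,0,0,0],[0,0,0.06,0],[0,0,0.08,0],[0,0,0.08,0],[0,0,0.05,0],[0,0,0.03,0],[0,0,0.01,0],[0,0,0,0],[0,0,0,0]],
])

```text
t: 13.55
tcp_pos: [0.4259, -0.0072, 0.0014]
eef_rot: [[0.017, 1.0, 0.0], [1.0, -0.017, -0.0], [-0.0, 0.0, -1.0]]
force: [0.3, 0.3, -0.3]
finger_gap: 0.0855
finger_force: 0.0
```

Emit:
drive_tool([
  [[0,0,0,0],[0,0,0,0],[0,0,0,0],[0,0,0,0],[0,0,0,0],[0,0,0,0],[0,0,0,0]],
], jaw=1, grip_force=60)

```text
t: 14.13
tcp_pos: [0.4261, -0.007, 0.0022]
eef_rot: [[0.017, 1.0, 0.001], [1.0, -0.017, -0.0], [-0.0, 0.001, -1.0]]
force: [-3.0, -0.3, 11.4]
finger_gap: 0.0627
finger_force: 63.5
```

Emit:
drive_tool([
  [[0,0,-0.01,0],[0,0,-0.025,0],[0,0,-0.05,0],[0,0,-0.07,0],[0,0,-0.07,0],[0,0,-0.07,0],[0,0,-0.05,0],[0,0,-0.025,0],[0,0,-0.01,0],[0,0,0,0]],
])

```text
t: 14.97
tcp_pos: [0.4258, -0.007, 0.1541]
eef_rot: [[0.017, 1.0, 0.002], [1.0, -0.017, -0.0], [-0.0, 0.002, -1.0]]
force: [-0.1, -0.2, -3.8]
finger_gap: 0.0624
finger_force: 67.3
```

Emit:
drive_tool([
  [[0,0,0,0.01],[0,0,0,0.02],[0,0,0,0.028],[0,0,0,0.028],[0,0,0,0.028],[0,0,0,0.028],[0,0,0,0.028],[0,0,0,0.028],[0,0,0,0.028],[0,0,0,0.028],[0,0,0,0.028],[0,0,0,0.028],[0,0,0,0.028],[0,0,0,0.028],[0,0,0,0.028],[0,0,0,0.028],[0,0,0,0.028],[0,0,0,0.028],[0,0,0,0.016],[0,0,0,0.008]],
])

```text
t: 16.63
tcp_pos: [0.4249, -0.0069, 0.1521]
eef_rot: [[1.0, -0.026, -0.002], [-0.026, -1.0, 0.0], [-0.002, -0.0, -1.0]]
force: [-0.6, -0.5, -3.9]
finger_gap: 0.0623
finger_force: 67.2
```

```bash
python3 - <<'E'
from h import *
go(.5066,-.335,.16)
E
```

```text
tcp [ 0.4249 -0.0069  0.1521] yaw -1.49 gap 0.0623 F [-0.6 -0.5 -3.9] M [ 0.01 -0.06  0.01] t 16.6333
shares [ 0.2254  0.8148 -0.0205] minrows 8.111425998854846
```

Emit:
drive_tool([
  [[0.004,0.015,0,0],[0.008,0.03,0,0],[0.0125,0.045,0,0],[0.016,0.0577,0,0],[0.016,0.0577,0,0],[0.016,0.0577,0,0],[0.016,0.0577,0,0],[0.016,0.0577,0,0],[0.016,0.0577,0,0],[0.016,0.0577,0,0],[0.016,0.0577,0,0],[0.016,0.0577,0,0],[0.016,0.0577,0,0],[0.016,0.0577,0,0],[0.0125,0.045,0,0],[0.008,0.03,0,0],[0.004,0.015,0,0],[0,0,0,0],[0,0,0,0]],
])

```text
t: 18.22
tcp_pos: [0.5077, -0.3344, 0.1523]
eef_rot: [[1.0, -0.023, -0.001], [-0.023, -1.0, 0.001], [-0.001, -0.001, -1.0]]
force: [0.0, -0.5, -4.1]
finger_gap: 0.0622
finger_force: 67.2
```

Emit:
drive_tool([
  [[0,0,0.015,0],[0,0,0.035,0],[0,0,0.045,0],[0,0,0.045,0],[0,0,0.03,0],[0,0,0.012,0],[0,0,0,0],[0,0,0,0],[0,0,0,0]],
])

```text
t: 18.97
tcp_pos: [0.5087, -0.3351, 0.0812]
eef_rot: [[1.0, -0.023, 0.001], [-0.023, -1.0, -0.001], [0.001, 0.001, -1.0]]
force: [-0.3, 0.0, -3.3]
finger_gap: 0.0621
finger_force: 67.2
```

```bash
python3 - <<'E'
from h import *
go(.5066,-.335,.0722)
d=snap('wrist','w4.png')
cv2.imwrite('pics/w4.png',cv2.resize(d['color'][:,:,::-1],(800,600)))
E
```

```text
tcp [ 0.5087 -0.3351  0.0812] yaw -1.3 gap 0.0621 F [-0.3  0.  -3.3] M [ 0.02 -0.01 -0.01] t 18.9667
shares [-0.0052 -0.0001  0.0226] minrows 0.22258963214384467
```

View pics/w4.png

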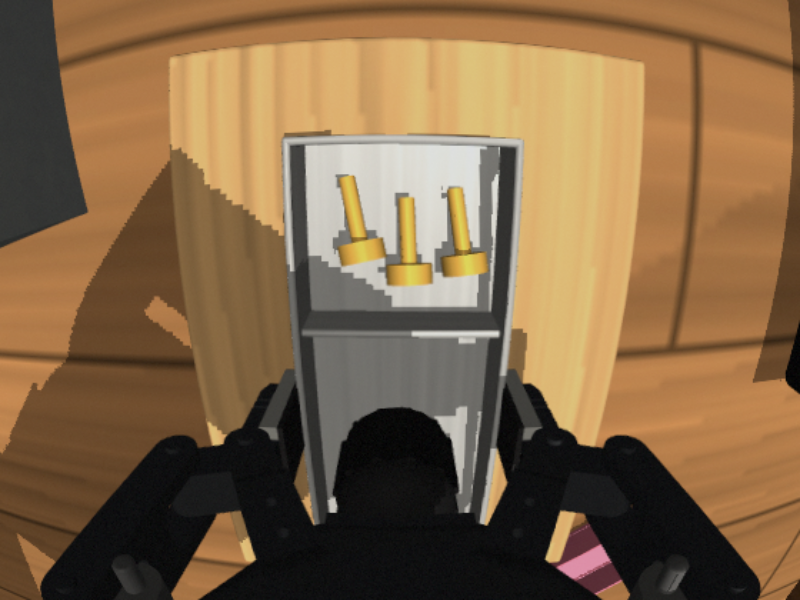

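The tray is level and centred over the shelf, with the three screws and the spinner inside. Lowering it.

Emit:
drive_tool([
  [[0,0,0.009,0],[0,0,0.005,0],[0,0,0.003,0],[0,0,0.002,0],[0,0,0,0],[0,0,0,0],[0,0,0,0]],
])

```text
t: 19.6
tcp_pos: [0.5082, -0.3348, 0.0727]
eef_rot: [[1.0, -0.023, 0.0], [-0.023, -1.0, -0.0], [0.0, 0.0, -1.0]]
force: [-0.8, -0.0, -3.4]
finger_gap: 0.0626
finger_force: 67.3
```

Emit:
drive_tool([
  [[0,0,0.0015,0],[0,0,0.0015,0],[0,0,0,0],[0,0,0,0],[0,0,0,0]],
])

```text
t: 20.02
tcp_pos: [0.5083, -0.3349, 0.0723]
eef_rot: [[1.0, -0.023, 0.0], [-0.023, -1.0, -0.0], [0.0, 0.0, -1.0]]
force: [-3.2, 1.8, 5.8]
finger_gap: 0.0627
finger_force: 68.3
```

Emit:
drive_tool([
  [[0,0,0,0],[0,0,0,0],[0,0,0,0],[0,0,0,0],[0,0,0,0],[0,0,-0.03,0],[0,0,-0.08,0],[0,0,-0.1,0],[0,0,-0.1,0],[0,0,-0.1,0],[0,0,0,0]],
], jaw=0)

```text
t: 20.93
tcp_pos: [0.5105, -0.3365, 0.2448]
eef_rot: [[1.0, -0.023, 0.01], [-0.023, -1.0, -0.008], [0.01, 0.008, -1.0]]
force: [0.3, 0.5, -0.7]
finger_gap: 0.0853
finger_force: 0.0
```

```bash
python3 - <<'E'
from h import *
go(.6608,-.0258,.235)
E
```

```text
tcp [ 0.5105 -0.3365  0.2448] yaw -1.3 gap 0.0853 F [ 0.3  0.5 -0.7] M [-0.03 -0.02 -0.01] t 20.9333
shares [ 0.3577 -0.7854  0.0222] minrows 8.281218959895865
```

Emit:
drive_tool([
  [[0.02,-0.041,0,0],[0.033,-0.071,0,0],[0.033,-0.071,0,0],[0.033,-0.071,0,0],[0.033,-0.071,0,0],[0.033,-0.071,0,0],[0.033,-0.071,0,0],[0.033,-0.071,0,0],[0.033,-0.071,0,0],[0.033,-0.071,0,0],[0.026,-0.06,0,0],[0.0205,-0.041,0,0],[0,0,0,0],[0,0,0,0]],
])

```text
t: 22.1
tcp_pos: [0.6607, -0.0252, 0.2357]
eef_rot: [[1.0, -0.021, 0.0], [-0.021, -1.0, -0.0], [0.0, 0.0, -1.0]]
force: [-0.7, -0.5, 0.2]
finger_gap: 0.0852
finger_force: 0.0
```

```bash
python3 - <<'E'
from h import *
go(.6608,-.0258,.081)
d=snap('wrist','w5.png')
cv2.imwrite('pics/w5.png',cv2.resize(d['color'][:,:,::-1],(800,600)))
E
```

```text
tcp [ 0.6607 -0.0252  0.2357] yaw -1.23 gap 0.0852 F [-0.7 -0.5  0.2] M [-0.03  0.03  0.06] t 22.1
shares [2.000e-04 1.400e-03 3.868e-01] minrows 3.7103419136705287
```

View pics/w5.png

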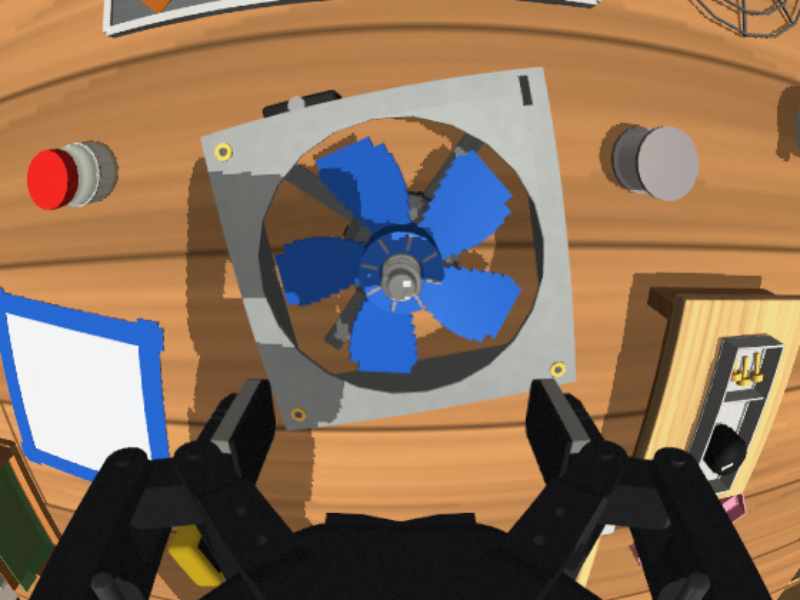

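The wheel is on the bare shaft, whose top is at about (403,285), and the hub is centred between the fingers. The tray on the shelf, at right, holds all its contents. Going down to grip the hub.

Emit:
drive_tool([
  [[0,0.0014,0.04,0],[0,0,0.08,0],[0,0,0.09,0],[0,0,0.08,0],[0,0,0.05,0],[0,0,0.03,0],[0,0,0.016,0],[0,0,0,0],[0,0,0,0]],
])

```text
t: 22.9
tcp_pos: [0.6613, -0.0268, 0.0823]
eef_rot: [[1.0, -0.023, 0.002], [-0.023, -1.0, -0.0], [0.002, 0.0, -1.0]]
force: [0.0, 0.6, 0.5]
finger_gap: 0.0853
finger_force: 0.0
```

Emit:
drive_tool([
  [[0,0,0,0],[0,0,0,0],[0,0,0,0],[0,0,0,0],[0,0,0,0],[0,0,0,0],[0,0,0,0],[0,0,0,0]],
], jaw=1, grip_force=40)

```text
t: 23.57
tcp_pos: [0.6614, -0.027, 0.0826]
eef_rot: [[1.0, -0.023, 0.002], [-0.023, -1.0, -0.001], [0.002, 0.001, -1.0]]
force: [-1.1, -2.8, 6.7]
finger_gap: 0.0538
finger_force: 40.9
```

Emit:
drive_tool([
  [[0,0,-0.01,0],[0,0,-0.02,0],[0,0,-0.03,0],[0,0,-0.04,0],[0,0,-0.04,0],[0,0,-0.04,0],[0,0,-0.04,0],[0,0,-0.04,0],[0,0,-0.03,0],[0,0,-0.02,0],[0,0,0,0],[0,0,0,0]],
])

```text
t: 24.57
tcp_pos: [0.6606, -0.0263, 0.2051]
eef_rot: [[1.0, -0.023, 0.0], [-0.023, -1.0, 0.0], [0.0, -0.0, -1.0]]
force: [-0.2, 0.1, -2.2]
finger_gap: 0.0537
finger_force: 42.5
```

```bash
python3 - <<'E'
from h import *
go(.4869,.352,.205)
d=load('top0.png');c=d['color'][165:275,110:220,::-1]
cv2.imwrite('pics/c2.png',cv2.resize(c,None,fx=5,fy=5,interpolation=cv2.INTER_CUBIC))
E
```

```text
tcp [ 0.6606 -0.0263  0.2051] yaw -1.31 gap 0.0537 F [-0.2  0.1 -2.2] M [-0.04  0.01 -0.02] t 24.5667
shares [-4.557e-01 -9.357e-01  1.000e-04] minrows 9.98304117165461
```

View pics/c2.png

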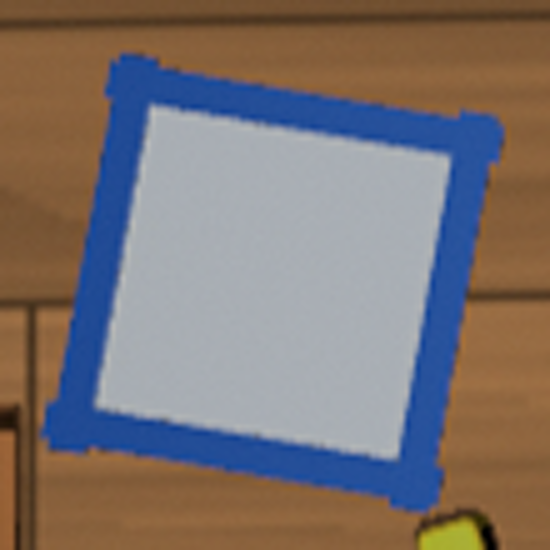

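The crop shows the white sheet's inner corners at (150,105), (452,153), (400,460) and (95,409), so its centre is at (274,282).

Emit:
drive_tool([
  [[-0.0096,-0.02,0,0],[-0.0192,-0.04,0,0],[-0.0288,-0.06,0,0],[-0.0341,-0.0711,0,0],[-0.0341,-0.0711,0,0],[-0.0341,-0.0711,0,0],[-0.0341,-0.0711,0,0],[-0.0341,-0.0711,0,0],[-0.0341,-0.0711,0,0],[-0.0341,-0.0711,0,0],[-0.0341,-0.0711,0,0],[-0.0341,-0.0711,0,0],[-0.0341,-0.0711,0,0],[-0.0288,-0.06,0,0],[-0.0192,-0.04,0,0],[-0.0096,-0.02,0,0],[0,0,0,0],[0,0,0,0]],
])

```text
t: 26.07
tcp_pos: [0.4864, 0.358, 0.2047]
eef_rot: [[1.0, -0.022, -0.001], [-0.022, -1.0, -0.001], [-0.001, 0.001, -1.0]]
force: [0.7, -0.4, -2.0]
finger_gap: 0.0537
finger_force: 42.5
```

```bash
python3 - <<'E'
from h import *
d=load('top0.png')
P=np.array([at(d,110+(u+.5)/5-.5,165+(v+.5)/5-.5,.002) for u,v in [(150,105),(452,153),(400,460),(95,409)]]);m=P.mean(0);print(P,m)
go(m[0],m[1],.0285)
d=snap('wrist','w6.png')
# white-paper/tape centre by colour
hsv=cv2.cvtColor(d['color'],cv2.COLOR_RGB2HSV)
cv2.imwrite('pics/w6.png',cv2.resize(d['color'][:,:,::-1],(800,600)))
E
```

```text
[[0.6027 0.4381 0.002 ]
 [0.5682 0.2421 0.002 ]
 [0.3706 0.277  0.002 ]
 [0.4064 0.4737 0.002 ]] [0.486975 0.357725 0.002   ]
tcp [0.4864 0.358  0.2047] yaw -1.26 gap 0.0537 F [ 0.7 -0.4 -2. ] M [ 0.01 -0.01  0.01] t 26.0667
shares [1.700e-03 4.000e-04 4.404e-01] minrows 4.224893340931644
```

View pics/w6.png

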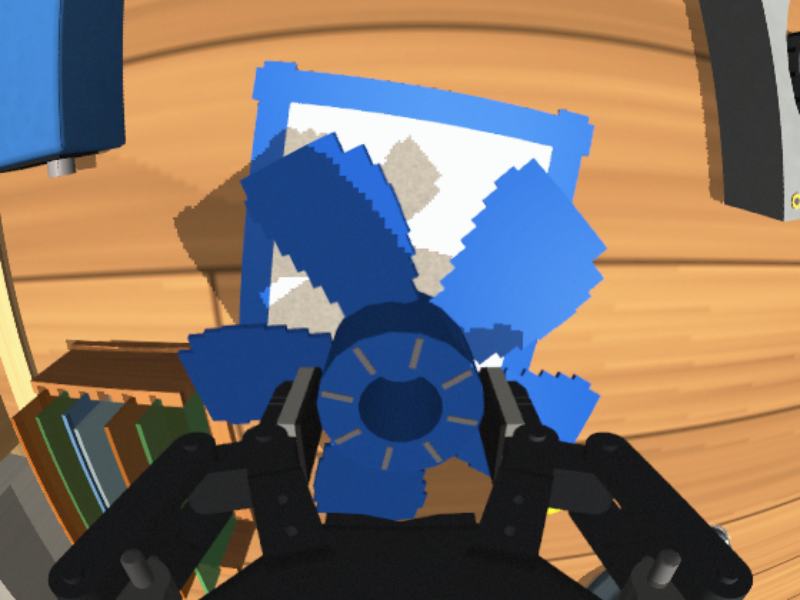

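The wheel hangs level over the paper, and the two upper inner sheet corners are visible at (290,103) and (552,148). Lowering it.

Emit:
drive_tool([
  [[0,0,0.02,0],[0,0,0.04,0],[0,0,0.06,0],[0,0,0.06,0],[0,0,0.06,0],[0,0,0.06,0],[0,0,0.05,0],[0,0,0.04,0],[0,0,0.02,0],[0,0,0.012,0],[0,0,0.006,0],[0,0,0,0],[0,0,0,0],[0,0,0,0]],
])

```text
t: 27.28
tcp_pos: [0.4874, 0.3583, 0.0347]
eef_rot: [[1.0, -0.023, 0.001], [-0.023, -1.0, 0.001], [0.001, -0.001, -1.0]]
force: [-0.1, 0.3, -1.3]
finger_gap: 0.0537
finger_force: 42.6
```

Emit:
drive_tool([
  [[0,0,0.008,0],[0,0,0.005,0],[0,0,0.003,0],[0,0,0.002,0],[0,0,0,0],[0,0,0,0],[0,0,0,0]],
])

```text
t: 27.87
tcp_pos: [0.4869, 0.3581, 0.0267]
eef_rot: [[1.0, -0.023, 0.0], [-0.023, -1.0, 0.0], [0.0, -0.0, -1.0]]
force: [-0.5, -0.1, -2.0]
finger_gap: 0.0535
finger_force: 42.7
```

Emit:
drive_tool([
  [[0,0,0.0015,0],[0,0,0.001,0],[0,0,0,0],[0,0,0,0],[0,0,0,0]],
])

```text
t: 28.28
tcp_pos: [0.4872, 0.3582, 0.0262]
eef_rot: [[1.0, -0.023, 0.001], [-0.023, -1.0, 0.0], [0.001, -0.0, -1.0]]
force: [-1.6, -1.1, 5.7]
finger_gap: 0.0535
finger_force: 43.3
```

Contact. Releasing and backing off.

Emit:
drive_tool([
  [[0,0,0,0],[0,0,0,0],[0,0,0,0],[0,0,0,0],[0,0,0,0],[0,0,-0.03,0],[0,0,-0.08,0],[0,0,-0.1,0],[0,0,-0.1,0],[0,0,-0.1,0],[0,0,-0.05,0],[0,0,0,0],[0,0,0,0],[0,0,0,0]],
], jaw=0)

```text
t: 29.45
tcp_pos: [0.4864, 0.3578, 0.209]
eef_rot: [[1.0, -0.023, -0.001], [-0.023, -1.0, -0.001], [-0.001, 0.001, -1.0]]
force: [-0.6, 0.3, -0.8]
finger_gap: 0.0854
finger_force: 0.0
```

```bash
python3 - <<'E'
from h import *
go(0,0,0)
d=snap('scene','sc1.png')
cv2.imwrite('pics/sc1b.png',cv2.resize(d['color'][:,:,::-1],(800,600)))
E
```

```text
tcp [0.4864 0.3578 0.209 ] yaw -1.31 gap 0.0854 F [-0.6  0.3 -0.8] M [ 0.01 -0.01 -0.02] t 29.45
shares [-1.1947  0.9217  0.5245] minrows 15.32346457764301
```

View pics/sc1b.png

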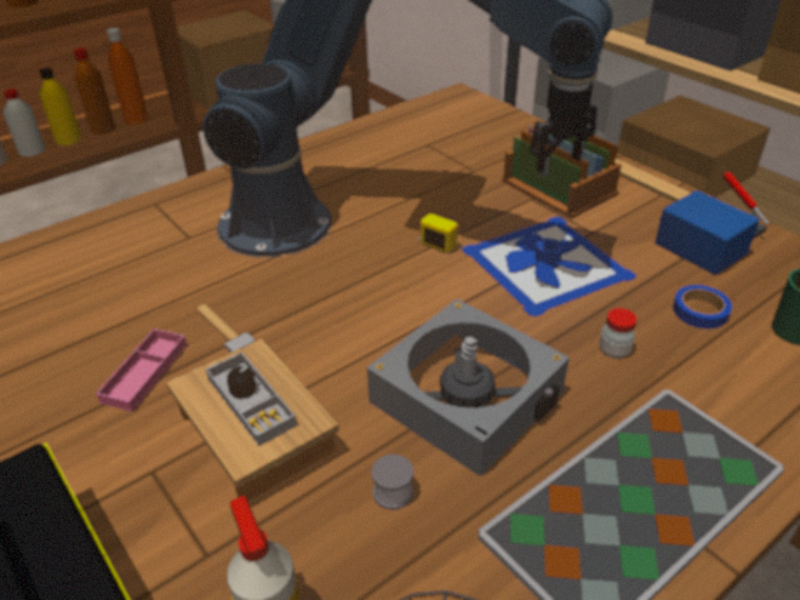

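The tray is on the shelf at (252,397) with the spinner and screws in it. The wheel is on the paper at (548,258) and the gripper is clear.

```bash
python3 -c "
from bench import robot; print(robot.sign_off())"
```

```text
the job is handed in; nothing more can be done
None
```

The job is handed in: the spinner and guard screws are in the steel tray on the low shelf, the blue wheel lies the same way up in the middle of the taped paper, and the arm took about 29 s of the allowed 72 s.

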